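# Rock the film applicator into its holder

## Task

Put the steel film applicator away in the holder it fits, the longer of the two aluminium holders. Tip it so that one end goes in first under the little bridge, then let the other end down between the flared guides until it lies flat on the holder's floor, and let go.

Things in the scene. Friction and masses are not known exactly. Their poses are not given: they have to be found in the camera images.
- applicator: Loose plain steel rectangular film applicator frame, 32 (x) x 100 (y) x 26 (z) mm, about 0.3 kg, lying flat on the worktop. Origin: centre of its underside; y along its length, z up. A narrow slot runs along its middle; the outer long sides are flat: grasp across the 32 mm at mid-length. Either end may go in first.
- holder: The longer aluminium holder, 138 x 68 mm, fixed; the applicator fits it, but only tilted, bridge end low (about 20 degrees does it). Origin: on the worktop under the pocket's centre; x along the pocket from bridge end to guide end, roughly away from the robot; z up. Base plate 6 mm thick. Between bridge and guides (x -32 to +28 mm) the sides are open for the fingers.
- seat (a point): Centre of the longer holder's pocket floor (the base plate's top), 6 mm above the worktop; axes as the holder's. The pocket is 112 mm long at the floor, x -56 to +56 mm.
- bridge (a point): Middle of the bridge's edge, where the tunnel of the longer holder opens: at x = -32 mm, on its underside, 38 mm above the pocket floor. The tunnel is 46 mm wide and 24 mm deep, up to an end stop at x = -56 mm. The bridge's top is 48 mm above the worktop.
- guides (a point): Foot of the longer holder's end guide, on the pocket floor at x = +56 mm. The end guide and the two side guides (x +28 to +56 mm) are 13 mm high and lean outward: side guides 40 mm apart at the floor, 52 mm at the top; the end guide's top is at x = +62 mm, 94 mm from the bridge's edge.
- short_holder: The shorter aluminium holder (98 mm long, 68 mm wide), fixed, same shape but with a pocket only 72 mm long: the applicator does not fit it. Origin and axes as for the longer one. The two holders may stand in either order.
Not all that is in view belongs to the job. What is shaped like the holder but orange is not meant.

How it is judged:
By the outcome, as a careful person would: the job done as asked, in the order asked, and still so for the second after the job is handed in, with the robot touching nothing.
It also fails if it takes over 40 s, if anything falls off the work surface, if the arm or the gripper's body presses on something with over 40 N, if the wrist force passes 120 N, or if a joint passes its speed limit or range.

## Robot

A 6-joint arm with a two-finger parallel gripper is mounted at the origin on a cart in front of the work surface, level with it; the furniture and walls round the work are solid. World frame = base frame: x ahead of the robot, y to its left, z up, the work surface at z = 0. Lengths are in m, angles in degrees, forces in N, time in s.
With the tool pointing down it reaches from about 0.375 to 0.9 m from the base axis. Payload 3.1 kg.
Tool frame: the origin (TCP) lies midway between the tips of the shut fingers; the grasp point (between the pads) lies 19 mm behind it; z points along the fingers, y is the line along which they close (so a half turn about z gives the same grasp; the last joint's range is limited). The gripper opens to 87 mm and grips with 3 to 60 N. Pads are 19 mm wide; open, the fingers measure 117 mm over their backs; the gripper's body (75 mm by 190 mm) begins 51 mm behind the grasp point.
Start: joints at [-82.993, 30.224, 82.088, -0, 67.689, -10.227], TCP at [0.185, -0.597, 0.223] pointing down, gripper open.
Joint ranges: [-176.69, 176.69], [-43.24, 126.21], [12.49, 139.97], [-82, 262], [0, 151.66], [-163.58, 163.58]. Speed limits (degrees/s): [159.86, 159.86, 180, 180, 180, 180].

## Interface

Orientations are given as a 3x3 rotation matrix whose columns are the frame's x, y, z axes.
In Python, from bench import robot gives the robot as it stands.
- The arm moves only by the shell command python3 -m pendant 'ROWS' [FORCE]. ROWS is JSON, a list of rows, each a list of 3 entries, a list of its own where there are three numbers: the opening, from -1 (shut) to 1 (fully open), then the shift along the tool's x, y, z in mm, then the turn, a rotation vector about the tool's x, y, z in rad. A call has 1 to 20 rows; each row shifts and turns the commanded pose from where the row before left it, along the tool's axes as they then stand; what a row does not reach is not made up. A row lasts 1/10 s, in which the tool goes at most 50 mm and 8.59 degrees, less where a joint would pass 70% of its speed; a pose out of reach is approached as far as the arm can. A call is refused whole if a number of a shift passes 50 or a number of a turn 0.15, either way. A call with a gripper value outside its range is refused whole. The fingers move at their own pace and stop on an object; FORCE is the grip in N (left out, the last holds). Time passes only in rows, so rows that do not move let the fingers close. It gives the time, the measured TCP pose, the force, the opening and the grip force at its end, in the units of the state.
- robot.get_state(): the state, without advancing time (a new reading comes with each control period).
- robot.read_camera(name): name is "side" or "top"; returns a dict with "pixels" (400x640x3 uint8, red, green, blue), "vertical_fov" (degrees; the focal length in pixels is half the picture's height over the tangent of half this angle, whatever the lens; pixels are square), "cx", "cy" (the principal point, pixels), "dist" ([k1, k2, p1, p2, k3] as OpenCV has them; the pictures are not rectified), "world_to_cam" (4x4, takes a point from world to camera coordinates). Camera axes: x right, y up, looking along -z (the intrinsics and any distortion apply to the point x, -y, -z); pixel columns grow to the right and rows downward; lengths in m; the calibration is good to about 2 mm. A picture is of the moment at which its call begins. There is no depth.
- robot.hand_in(): hands the job in; it is judged then, once.
Trained networks look in the newest picture that a camera, given by its name, has taken for a name from the list of things; names that differ only in an ending like _2 or _b are one class to them, and where a whole thing is asked for, a point or a joint stands for the part that bears it (a point fixed in the world has none). Each returns a list of dicts, best first, with "confidence" (0 to 1); they miss things now and then, are a little off and sometimes report something else, mostly with a low value. They report only what shows in the picture. A call takes as long as a camera call. They do not tell look-alikes from the thing itself.
- robot.cut_out(camera, label): "mask" (400x640 bool, what is visible of it).
- robot.landmark_of(camera, label): "point" ([x, y, z] in m, in the coordinates of the camera as it stood for that picture, good to about 4 mm: a listed point, or the origin of a listed thing).
The state is a dict: "t": time; "joint_pos": joint angles; "joint_velocities": joint speeds; "joint_efforts": joint torques, N m; "tool_pos": TCP position; "eef_rot": TCP orientation; "force": force on the tool from outside, world axes, zero at the start; "torque": the same for the moment, N m; "opening": finger opening in m; "gripper_force": force on a finger pad.
Only numpy, scipy, OpenCV 4.12 (cv2) and the standard library are available. Lean on these libraries where they do the work, as an engineer would, in place of code of your own. Each camera call takes 0.05 s, during which the arm holds its last target. There are 200 camera calls.

## Working session

There is one attempt and no reset: what is moved stays moved. The work goes in short steps, Python scripts to look and compute and a shell command to move; the robot and the scene stay as the last step left them, time stands still between calls to the robot, and variables do not carry over. Pictures are saved under pics/ and viewed, at most 10 in all, crops included, and the job is handed in when it is done.

```bash
mkdir -p pics; cat > h.py <<'E'
import numpy as np, cv2
from bench import robot
def K(c):
    f=200/np.tan(np.radians(c["vertical_fov"]/2)); return np.array([[f,0,c["cx"]],[0,f,c["cy"]],[0,0,1]])
def proj(c,P):
    P=np.atleast_2d(P).astype(float); T=c["world_to_cam"]; q=P@T[:3,:3].T+T[:3,3]
    return cv2.projectPoints((q*[1,-1,-1]).reshape(-1,1,3),np.zeros(3),np.zeros(3),K(c),np.array(c["dist"]))[0].reshape(-1,2)
def toworld(c,p):
    T=c["world_to_cam"]; return T[:3,:3].T@(np.array(p)-T[:3,3])
def onplane(c,uv,z):
    n=cv2.undistortPoints(np.array(uv,float).reshape(-1,1,2),K(c),np.array(c["dist"])).reshape(-1,2)
    T=c["world_to_cam"]; d=np.c_[n[:,0],-n[:,1],-np.ones(len(n))]@T[:3,:3]; o=-T[:3,:3].T@T[:3,3]
    return o+d*((z-o[2])/d[:,2])[:,None]
def save(c,n): cv2.imwrite(f"pics/{n}.png",c["pixels"][:,:,::-1])
E
python3 - <<'E'
from h import *
np.set_printoptions(precision=4,suppress=True)
for n in ("top","side"):
    c=robot.read_camera(n); save(c,n+"0")
    print(n, (-c["world_to_cam"][:3,:3].T@c["world_to_cam"][:3,3]))
    for l in ("applicator","holder","short_holder","seat","bridge","guides"):
        for r in robot.landmark_of(n,l)[:4]:
            w=toworld(c,r["point"]); print(l,round(r["confidence"],2),w,proj(c,w)[0].round())
print(robot.get_state()["t"])
E
```

```text
top [0.446  0.047  1.3398]
applicator 0.74 [ 0.4906 -0.1619  0.0005] [404. 219.]
holder 0.9 [ 0.5645  0.2692 -0.0017] [258. 191.]
holder 0.6 [ 0.452   0.4219 -0.0044] [206. 228.]
short_holder 0.81 [0.5605 0.1062 0.0009] [313. 194.]
seat 0.98 [0.4578 0.4204 0.0081] [205. 226.]
seat 0.96 [0.5621 0.2678 0.0106] [258. 192.]
seat 0.31 [ 0.4914 -0.1615  0.0001] [404. 219.]
bridge 0.8 [0.5285 0.2762 0.0454] [253. 202.]
bridge 0.65 [0.4309 0.4338 0.0413] [197. 235.]
guides 0.89 [0.5097 0.4003 0.0093] [213. 208.]
guides 0.73 [0.6169 0.2646 0.0042] [260. 173.]
side [-0.2282  0.2978  1.0575]
holder 0.76 [ 0.4589  0.4257 -0.0003] [222. 274.]
holder 0.64 [ 0.5656  0.2697 -0.0015] [268. 232.]
short_holder 0.82 [ 0.5631  0.1068 -0.0014] [320. 219.]
seat 0.83 [0.5614 0.2711 0.0066] [268. 231.]
seat 0.6 [0.461  0.4226 0.0077] [222. 272.]
bridge 0.97 [0.4283 0.439  0.0421] [215. 277.]
bridge 0.92 [0.5291 0.2773 0.0504] [266. 231.]
guides 0.74 [0.6161 0.2633 0.0081] [267. 217.]
guides 0.6 [0.5126 0.4051 0.007 ] [226. 255.]
0.7
```

```bash
python3 - <<'E'
from h import *
a=cv2.imread("pics/top0.png"); b=cv2.imread("pics/side0.png")
cv2.imwrite("pics/both.png",np.vstack([cv2.resize(a[130:290,160:460],(800,427))]))
E
```

```text
(no output)
```

View pics/both.png

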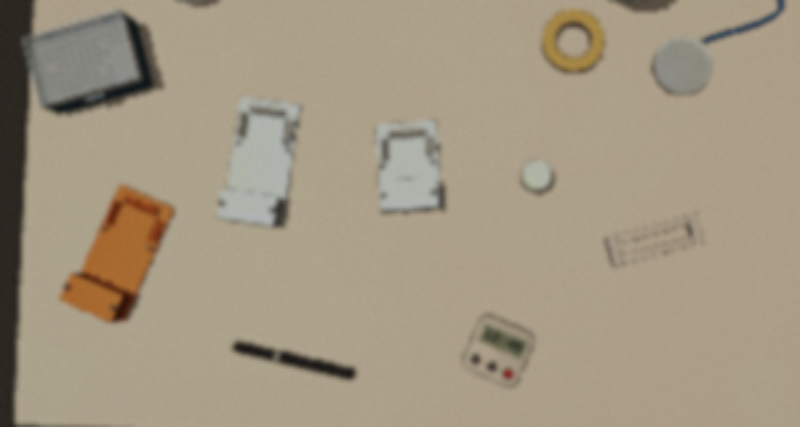

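View pics/side0.png

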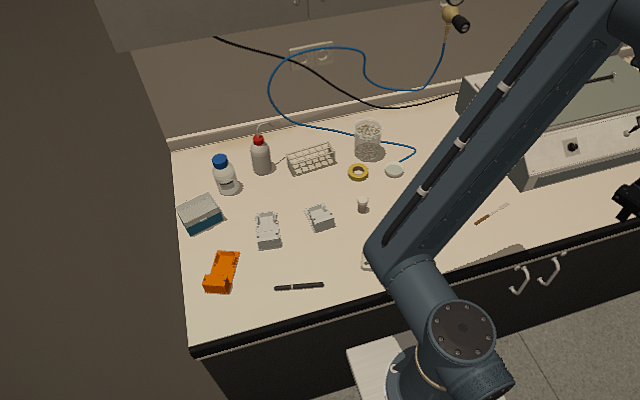

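The top crop shows the long aluminium holder at about top px (258,192), the short one at (313,194) and the orange decoy at (205,226). A frame outline that blends into the bench is near (405,220). In the side view the arm hides the applicator. Next I'll check that choice up close, along with the rest of the top view.

```bash
python3 - <<'E'
from h import *
a=cv2.imread("pics/top0.png")
crop=lambda u,v:cv2.resize(a[v-25:v+25,u-40:u+40],(320,200),interpolation=cv2.INTER_CUBIC)
cv2.imwrite("pics/chk.png",np.vstack([a,np.hstack([crop(405,220),crop(258,192)])]))
m=robot.cut_out("top","applicator")
for r in m[:3]:
    k=r["mask"]; ys,xs=np.nonzero(k); print(r["confidence"],k.sum(),xs.mean(),ys.mean())
E
```

```text
0.65 298 404.41946308724835 219.1744966442953
```

View pics/chk.png

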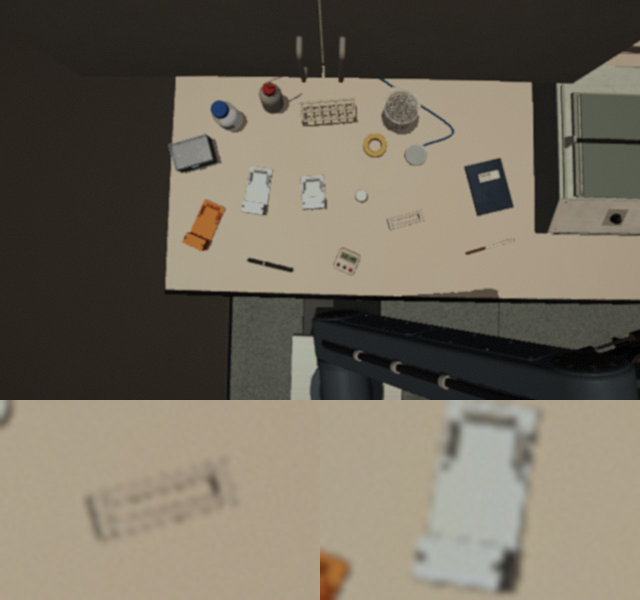

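Candidates for the applicator are the frame at (405,220), the spatula at (490,245) and the timer at (347,261). Only (405,220) is a slotted steel rectangle, and the crop confirms it. The holder is the longer white one at (258,192), not the short one at (313,194) or the orange one at (205,226). Next I'll fit the poses.

```bash
cat > fit.py <<'E'
from h import *
from scipy.optimize import minimize
def box(x0,x1,y0,y1,z0,z1): return np.array([[x,y,z] for x in(x0,x1) for y in(y0,y1) for z in(z0,z1)])
APP=[box(-.016,.016,-.05,.05,0,.026)]
def sil(c,boxes,p,s=6):
    x,y,a=p; R=np.array([[np.cos(a),-np.sin(a),0],[np.sin(a),np.cos(a),0],[0,0,1]])
    im=np.zeros((400*s,640*s),np.uint8)
    for b in boxes:
        uv=proj(c,b@R.T+[x,y,0]); cv2.fillConvexPoly(im,cv2.convexHull(((uv+.5)*s).round().astype(np.int32)),255)
    return cv2.resize(im,(640,400),interpolation=cv2.INTER_AREA)/255.
def fit(c,boxes,mask,p0):
    f=lambda q:np.abs(sil(c,boxes,[q[0]/100,q[1]/100,q[2]/10])-mask).sum()
    q0=np.array([p0[0]*100,p0[1]*100,p0[2]*10])
    r=minimize(f,q0,method="Nelder-Mead",options=dict(initial_simplex=q0+np.vstack([np.zeros(3),np.eye(3)*.8]),xatol=.01,fatol=.2))
    return np.array([r.x[0]/100,r.x[1]/100,r.x[2]/10]),r.fun,mask.sum()
E
python3 - <<'E'
from fit import *
np.set_printoptions(precision=4,suppress=True)
L={"applicator":[], "holder":[], "bridge":[], "guides":[], "seat":[]}; near={"applicator":[.49,-.162],"holder":[.563,.269],"seat":[.563,.269],"bridge":[.529,.277],"guides":[.6165,.264]}
for i in range(4):
  for n in ("top","side"):
    c=robot.read_camera(n)
    for l in L:
      for r in robot.landmark_of(n,l):
        w=toworld(c,r["point"])
        if np.hypot(*(w[:2]-near[l]))<.02: L[l].append(w)
      if l=="applicator" and n=="top":
        for r in robot.cut_out(n,l)[:1]: print("app",*fit(c,APP,r["mask"],[.49,-.162,np.radians(-100)]))
for l in L: print(l,len(L[l]),np.mean(L[l],0),np.std(L[l],0))
d=np.mean(L["guides"],0)-np.mean(L["bridge"],0); print("yaw",np.degrees(np.arctan2(d[1],d[0])))
c=robot.read_camera("top")
a=np.radians(-8.5)
for r in robot.cut_out("top","holder")[:2]:
    k=r["mask"]; ys,xs=np.nonzero(k)
    if abs(xs.mean()-258)<10:
        H=[box(-.069,.069,-.034,.034,0,.006),box(-.069,-.032,-.034,.034,0,.048),box(.028,.069,-.034,.034,0,.019)]
        print("hold",*fit(c,H,k,[.563,.269,a]))
s=robot.get_state(); print(s["t"],s["tool_pos"],s["eef_rot"],s["opening"])
E
```

```text
app [ 0.5086 -0.1219 -2.799 ] 1550.9333333333334 1149
app [ 0.5127 -0.1935 -1.654 ] 444.0156862745098 190
app [ 0.4913 -0.1612 -2.8604] 133.13333333333333 292
app [ 0.496  -0.1885 -1.6919] 487.6470588235294 347
applicator 4 [ 0.4902 -0.1616 -0.0007] [0.0023 0.0017 0.001 ]
holder 8 [ 0.5643  0.2684 -0.0006] [0.0024 0.0016 0.0014]
bridge 8 [0.5302 0.275  0.0444] [0.0016 0.0013 0.0021]
guides 7 [0.6172 0.266  0.0055] [0.0015 0.001  0.0011]
seat 8 [0.562  0.2677 0.007 ] [0.0011 0.002  0.0023]
yaw -5.933188038661057
hold [ 0.5686  0.271  -0.1153] 108.1843137254902 1067
3.45 [ 0.1852 -0.5969  0.2226] [[ 0.9551  0.2963 -0.    ]
 [ 0.2963 -0.9551 -0.    ]
 [-0.      0.     -1.    ]] 0.08674182686515822
```

```bash
python3 - <<'E'
from fit import *
np.set_printoptions(precision=4,suppress=True)
c=robot.read_camera("top"); g=cv2.cvtColor(c["pixels"],cv2.COLOR_RGB2GRAY).astype(np.float32)
sub=cv2.medianBlur(g[195:245,380:432].astype(np.uint8),3)*0+g[195:245,380:432]
bg=cv2.GaussianBlur(g,(0,0),15)[195:245,380:432]; d=(np.abs(sub-np.median(sub))>10).astype(np.uint8)
n,lab,st,_=cv2.connectedComponentsWithStats(cv2.dilate(d,np.ones((5,5))))
i=lab[24,24]; i=i or 1+np.argmax(st[1:,4]); d=d*(lab==i)
for r in d: print("".join(".#"[v] for v in r))
pts=np.argwhere(d)[:,::-1].astype(np.int32); hull=cv2.convexHull(pts); print(cv2.minAreaRect(pts))
m=np.zeros((400,640),np.uint8); cv2.fillConvexPoly(m,hull+np.array([380,195]),1)
print(*fit(c,APP,m.astype(float),[.49,-.162,np.radians(-75)]))
E
```

```text
....................................................
....................................................
....................................................
....................................................
....................................................
....................................................
....................................................
....................................................
....................................................
....................................................
....................................................
....................................................
....................................................
....................................................
........................................##..........
....................................##..##..........
....................................###.#...........
.................................#.######...........
.............................##..#######.#..........
.........................#################..........
.....................##....#############
[... 999 characters left out ...]
....................
....................................................
....................................................
....................................................
....................................................
....................................................
....................................................
....................................................
....................................................
....................................................
....................................................
((24.716575622558594, 24.785083770751953), (12.864314079284668, 37.26329803466797), 74.57783508300781)
[ 0.49  -0.162 -1.229] 605.0235294117648 512.0
```

```bash
python3 - <<'E'
from fit import *
np.set_printoptions(precision=4,suppress=True)
c=robot.read_camera("top"); g=cv2.cvtColor(c["pixels"],cv2.COLOR_RGB2GRAY).astype(np.float32)
sub=g[195:245,380:432]; d=(np.abs(sub-np.median(sub))>10).astype(np.uint8)
n,lab,st,_=cv2.connectedComponentsWithStats(cv2.dilate(d,np.ones((5,5)))); i=lab[24,24] or 1+np.argmax(st[1:,4]); d=d*(lab==i)
m=np.zeros((400,640),np.uint8); cv2.fillConvexPoly(m,cv2.convexHull(np.argwhere(d)[:,::-1].astype(np.int32))+np.array([380,195]),1)
p=fit(c,APP,m.astype(float),[.49,-.162,.26]); print(*p)
s=robot.get_state(); R=np.array(s["eef_rot"]); tp=np.array(s["tool_pos"])
tgt=np.array([p[0][0],p[0][1],.15]); print(R.T@(tgt-tp)*1000, "tool y yaw",np.degrees(np.arctan2(R[1,1],R[0,1])))
# holder overlay on enlarged crop
c2=c; H=np.array([.5625,.2695,np.radians(-6.3)])
s_=10; u0,v0=225,160; im=cv2.resize(c["pixels"][v0:v0+60,u0:u0+60,::-1],None,fx=s_,fy=s_,interpolation=cv2.INTER_CUBIC)
cs,sn=np.cos(H[2]),np.sin(H[2]); W=lambda P:np.array([[H[0]+cs*x-sn*y,H[1]+sn*x+cs*y,z] for x,y,z in P])
for P,col in (([(-.069,-.034,.0),(.069,-.034,.0),(.069,.034,.0),(-.069,.034,.0)],(0,0,255)),([(-.032,-.034,.048),(-.032,.034,.048),(-.069,.034,.048),(-.069,-.034,.048)],(255,0,0)),([(.056,-.02,.006),(.056,.02,.006),(.028,.02,.006),(.028,-.02,.006)],(0,160,0)),([(.062,-.026,.019),(.062,.026,.019),(.028,.026,.019),(.028,-.026,.019)],(200,0,200))):
    cv2.polylines(im,[(((proj(c,W(P))-[u0,v0])+.5)*s_).astype(np.int32)],True,col,1)
cv2.imwrite("pics/ov.png",im)
E
```

```text
[ 0.4889 -0.1622  0.3103] 97.7764705882353 513.0
[ 418.8945 -325.2067   72.5338] tool y yaw -72.76670376045695
```

View pics/ov.png

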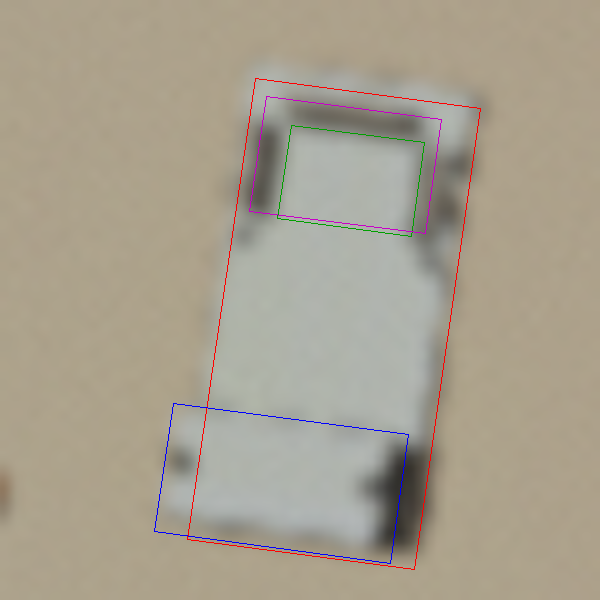

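Against the overlay the holder pose fits to about 2 mm, with the bridge edge at crop y≈420 and the guide bands at y≈120 and x≈265. I'll use (0.564, 0.270) with yaw −6.4°. Moving to above the applicator.

```bash
python3 -m pendant '[[1,[30,-23.2,5],[0,0,0]],[1,[30,-23.2,5],[0,0,0]],[1,[30,-23.2,5],[0,0,0]],[1,[30,-23.2,5],[0,0,0]],[1,[30,-23.2,5],[0,0,0]],[1,[30,-23.2,5],[0,0,0]],[1,[30,-23.2,5],[0,0,0]],[1,[30,-23.2,5],[0,0,0]],[1,[30,-23.2,5],[0,0,0]],[1,[30,-23.2,5],[0,0,0]],[1,[30,-23.2,5],[0,0,0]],[1,[30,-23.2,5],[0,0,0]],[1,[30,-23.2,5],[0,0,0]],[1,[30,-23.2,5],[0,0,0]]]' 40 
python3 -m pendant '[[1,[0,0,0],[0,0,-0.142]],[1,[0,0,0],[0,0,-0.142]],[1,[0,0,0],[0,0,-0.142]],[1,[0,0,0],[0,0,-0.142]],[1,[0,0,0],[0,0,-0.142]],[1,[0,0,0],[0,0,-0.142]],[1,[0,0,0],[0,0,-0.142]],[1,[0,0,0],[0,0,-0.142]],[1,[0,0,0],[0,0,-0.142]],[1,[0,0,0],[0,0,-0.142]],[1,[0,0,0],[0,0,-0.139]],[1,[0,0,0],[0,0,0]]]'
cat > to.py <<'E'
import sys
from h import *
np.set_printoptions(precision=2,suppress=True)
def rel(p,yaw_y,tilt=0):
    "shift (mm, tool axes now) and rotvec to TCP p; tool y at yaw_y deg, tilt deg: tool top leans toward -(x) "
    s=robot.get_state(); R=np.array(s["eef_rot"]); a=np.radians(yaw_y)
    y=np.array([np.cos(a),np.sin(a),0]); z=np.array([0,0,-1.]); x=np.cross(y,z)
    D=cv2.Rodrigues(y*np.radians(tilt))[0]@np.c_[x,y,z]
    print("shift",R.T@(np.array(p)-s["tool_pos"])*1000,"rotvec",cv2.Rodrigues(R.T@D)[0].ravel().round(3),"t",s["t"],"F",np.array(s["force"]),"open",round(s["opening"]*1000,1),"j",np.array(s["joint_pos"]))
E
python3 - <<'E'
from to import *
rel([.4895,-.162,.0035],16.5)
c=robot.read_camera("side"); im=c["pixels"][:,:,::-1]
cv2.imwrite("pics/s1.png",cv2.resize(im[180:330,300:500],(800,600),interpolation=cv2.INTER_CUBIC))
for r in robot.landmark_of("side","applicator"): print(r["confidence"],toworld(c,r["point"]))
E
```

```text
t: 4.95
tool_pos: [0.4911, -0.1611, 0.1526]
eef_rot: [[0.955, 0.296, 0.001], [0.296, -0.955, -0.0], [0.0, 0.001, -1.0]]
force: [-0.5, -0.3, 0.3]
opening: 0.0872
gripper_force: 0.0
t: 6.15
tool_pos: [0.4903, -0.1624, 0.1527]
eef_rot: [[-0.285, 0.959, 0.0], [0.959, 0.285, -0.0], [-0.0, 0.0, -1.0]]
force: [-0.1, 0.7, -0.4]
opening: 0.0867
gripper_force: 0.0
shift [  0.63  -0.69 149.19] rotvec [0. 0. 0.] t 6.15 F [-0.08  0.72 -0.43] open 86.7 j [-30.73  27.73 101.6   -0.    50.64 -47.28]
0.6 [0.56 0.27 0.01]
0.56 [ 0.49 -0.16 -0.  ]
```

View pics/s1.png

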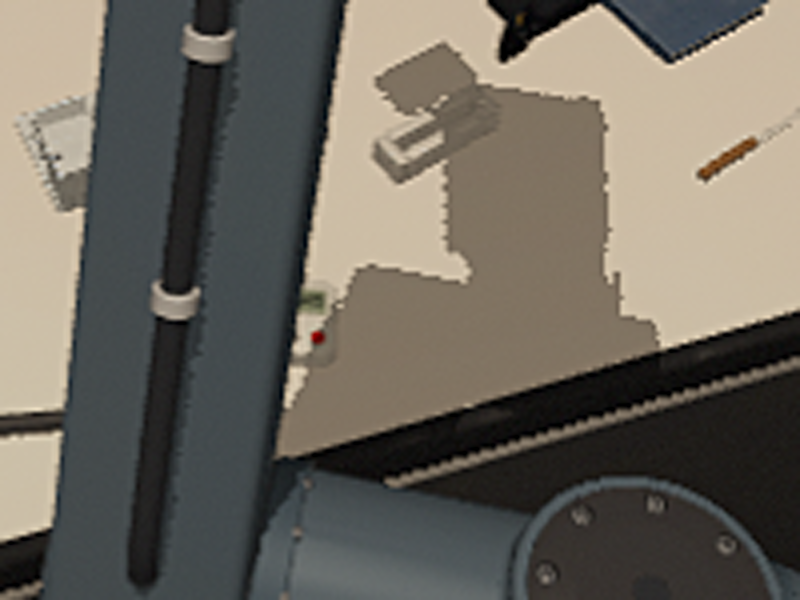

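The side view shows the frame at crop (437,130), isolated on the bench, and the network puts it at (0.49, −0.16). Descend and grip.

```bash
python3 -m pendant '[[1,[0.6,-0.7,25],[0,0,0]],[1,[0,0,30],[0,0,0]],[1,[0,0,30],[0,0,0]],[1,[0,0,25],[0,0,0]],[1,[0,0,20],[0,0,0]],[1,[0,0,12],[0,0,0]],[1,[0,0,7],[0,0,0]],[1,[0,0,0],[0,0,0]],[-0.2,[0,0,0],[0,0,0]],[-1,[0,0,0],[0,0,0]],[-1,[0,0,0],[0,0,0]],[-1,[0,0,0],[0,0,0]],[-1,[0,0,0],[0,0,0]],[-1,[0,0,0],[0,0,0]],[-1,[0,0,0],[0,0,0]]]' 40
```

```text
t: 7.75
tool_pos: [0.4893, -0.1619, 0.0036]
eef_rot: [[-0.285, 0.959, 0.0], [0.959, 0.285, -0.0], [-0.0, 0.0, -1.0]]
force: [-0.4, 0.2, -0.5]
opening: 0.0388
gripper_force: 0.0
```

```bash
python3 -m pendant '[[-1,[0,0,0],[0,0,0]],[-1,[0,0,0],[0,0,0]],[-1,[0,0,0],[0,0,0]],[-1,[0,0,0],[0,0,0]]]' 40
python3 -m pendant '[[-1,[0,0,-10],[0,0,0]],[-1,[0,0,-30],[0,0,0]],[-1,[0,0,-40],[0,0,0]],[-1,[0,0,-40],[0,0,0]],[-1,[0,0,-30],[0,0,0]],[-1,[0,0,-10],[0,0,0]],[-1,[0,0,0],[0,0,0]]]'
python3 - <<'E'
from to import *
rel([.60,.27,.18],83.6)
c=robot.read_camera("top"); im=c["pixels"][:,:,::-1]
cv2.imwrite("pics/t2.png",cv2.resize(im[170:270,350:460],(660,600),interpolation=cv2.INTER_CUBIC))
E
```

```text
t: 8.15
tool_pos: [0.4898, -0.162, 0.0036]
eef_rot: [[-0.285, 0.959, 0.001], [0.959, 0.285, -0.0], [-0.001, 0.001, -1.0]]
force: [1.7, 0.1, -0.7]
opening: 0.0317
gripper_force: 40.0
t: 8.85
tool_pos: [0.4892, -0.162, 0.1646]
eef_rot: [[-0.285, 0.958, 0.002], [0.958, 0.285, -0.001], [-0.002, 0.001, -1.0]]
force: [-0.2, -0.5, -3.8]
opening: 0.032
gripper_force: 40.0
shift [382.46 229.35 -15.72] rotvec [ 0.    0.   -1.17] t 8.85 F [-0.19 -0.52 -3.8 ] open 32.0 j [-30.75  26.56 101.2   -0.02  52.13 -47.31]
```

View pics/t2.png

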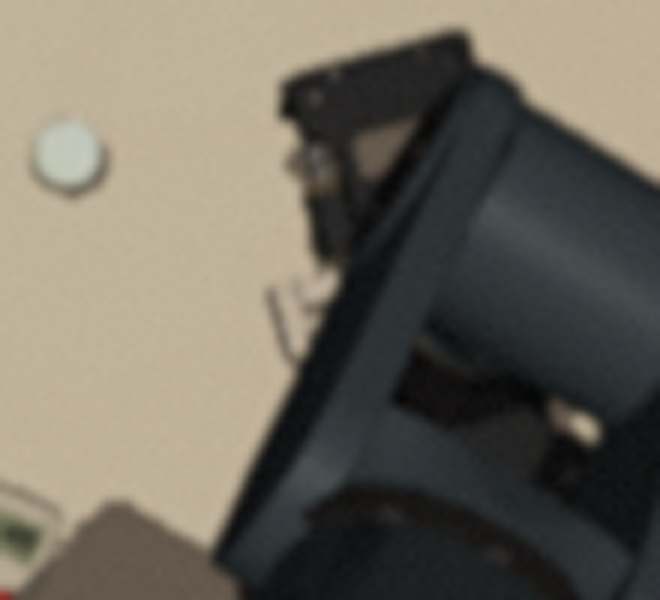

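```bash
python3 -m pendant '[[-1,[16,9.6,-0.6],[0,0,0]],[-1,[32,19.2,-1.3],[0,0,0]],[-1,[32,19.2,-1.3],[0,0,0]],[-1,[32,19.2,-1.3],[0,0,0]],[-1,[32,19.2,-1.3],[0,0,0]],[-1,[32,19.2,-1.3],[0,0,0]],[-1,[32,19.2,-1.3],[0,0,0]],[-1,[32,19.2,-1.3],[0,0,0]],[-1,[32,19.2,-1.3],[0,0,0]],[-1,[32,19.2,-1.3],[0,0,0]],[-1,[32,19.2,-1.3],[0,0,0]],[-1,[32,19.2,-1.3],[0,0,0]],[-1,[16,9.6,-0.6],[0,0,0]],[-1,[0,0,0],[0,0,0]]]'
python3 -m pendant '[[-1,[0,0,0],[0,0,-0.1]],[-1,[0,0,0],[0,0,-0.14]],[-1,[0,0,0],[0,0,-0.14]],[-1,[0,0,0],[0,0,-0.14]],[-1,[0,0,0],[0,0,-0.14]],[-1,[0,0,0],[0,0,-0.14]],[-1,[0,0,0],[0,0,-0.14]],[-1,[0,0,0],[0,0,-0.13]],[-1,[0,0,0],[0,0,-0.1]],[-1,[0,0,0],[0,0,0]]]'
cat > plan.py <<'E'
from to import *
H=np.array([.564,.270]); YAW=-6.4
def world(x,y,z):  # holder coords (mm, z above floor) -> world m
    a=np.radians(YAW); return np.array([H[0]+(np.cos(a)*x-np.sin(a)*y)/1000,H[1]+(np.sin(a)*x+np.cos(a)*y)/1000,(z+6)/1000])
def go(bx,bz,th,off=0,h=3.5,y=0):
    "low bottom corner at (bx,bz), tilt th; off: applicator centre ahead of TCP along its length (mm, +x)"
    t=np.radians(th); u=np.array([np.cos(t),np.sin(t)]); n=np.array([-u[1],u[0]])
    P=np.array([bx,bz])+(50-off)*u+h*n; rel(world(P[0],y,P[1]),90+YAW,SG*th)
SG=-1
E
python3 - <<'E'
from plan import *
s=robot.get_state(); print(np.array(s["eef_rot"]))
rel([.60,.27,.18],83.6); rel([.60,.27,.18],83.6,20); rel([.60,.27,.18],83.6,-20)
a=np.radians(83.6);y=np.array([np.cos(a),np.sin(a),0])
for t in (20,-20): print(t, "tool up dir",cv2.Rodrigues(y*np.radians(t))[0]@[0,0,1])
E
```

```text
t: 10.3
tool_pos: [0.5993, 0.2743, 0.1754]
eef_rot: [[-0.288, 0.958, -0.005], [0.958, 0.288, -0.0], [0.001, -0.005, -1.0]]
force: [-0.5, 0.2, -3.8]
opening: 0.0319
gripper_force: 40.0
t: 11.3
tool_pos: [0.599, 0.2701, 0.1763]
eef_rot: [[-0.994, 0.113, -0.006], [0.113, 0.994, -0.002], [0.005, -0.003, -1.0]]
force: [-0.5, -0.0, -3.1]
opening: 0.0315
gripper_force: 40.0
[[-0.99  0.11 -0.01]
 [ 0.11  0.99 -0.  ]
 [ 0.01 -0.   -1.  ]]
shift [-1.   -0.03 -3.67] rotvec [-0.   -0.01 -0.  ] t 11.3 F [-0.48 -0.05 -3.11] open 31.5 j [ 14.57  35.73  79.42  -0.04  65.19 -68.94]
shift [-1.   -0.03 -3.67] rotvec [-0.    0.34 -0.  ] t 11.3 F [-0.48 -0.05 -3.11] open 31.5 j [ 14.57  35.73  79.42  -0.04  65.19 -68.94]
shift [-1.   -0.03 -3.67] rotvec [-0.   -0.35 -0.  ] t 11.3 F [-0.48 -0.05 -3.11] open 31.5 j [ 14.57  35.73  79.42  -0.04  65.19 -68.94]
20 tool up dir [ 0.34 -0.04  0.94]
-20 tool up dir [-0.34  0.04  0.94]
```

```bash
python3 -m pendant '[[-1,[0,0,0],[0,-0.07,0]],[-1,[0,0,0],[0,-0.1,0]],[-1,[0,0,0],[0,-0.1,0]],[-1,[0,0,0],[0,-0.08,0]],[-1,[0,0,0],[0,0,0]]]'
python3 - <<'E'
from plan import *
go(-5,35,20)
s=robot.get_state(); R=np.array(s["eef_rot"]); tp=np.array(s["tool_pos"])
c=robot.read_camera("side"); im=np.ascontiguousarray(c["pixels"][:,:,::-1]); u0,v0,k=210,150,6
big=cv2.resize(im[v0:v0+100,u0:u0+130],None,fx=k,fy=k,interpolation=cv2.INTER_CUBIC)
# predicted applicator: length along tool x, width along y, underside at tool z=+3.5mm, up = -z
P=lambda x,y,z:tp+R@np.array([x,y,3.5-z])/1000
for z,col in((0,(0,0,255)),(26,(255,0,0))):
    q=np.array([P(a,b,z) for a,b in((-50,-16),(50,-16),(50,16),(-50,16))])
    cv2.polylines(big,[(((proj(c,q)-[u0,v0])+.5)*k).astype(np.int32)],True,col,1)
cv2.imwrite("pics/s3.png",big)
E
```

```text
t: 11.8
tool_pos: [0.5957, 0.2707, 0.176]
eef_rot: [[-0.936, 0.113, 0.332], [0.105, 0.994, -0.041], [-0.335, -0.004, -0.942]]
force: [-0.9, -0.0, -3.5]
opening: 0.0317
gripper_force: 40.0
shift [ 29.55  -3.84 111.18] rotvec [-0.   -0.01  0.  ] t 11.8 F [-0.9  -0.01 -3.54] open 31.7 j [ 18.58  30.72  93.77 -13.45  38.51 -55.69]
```

View pics/s3.png

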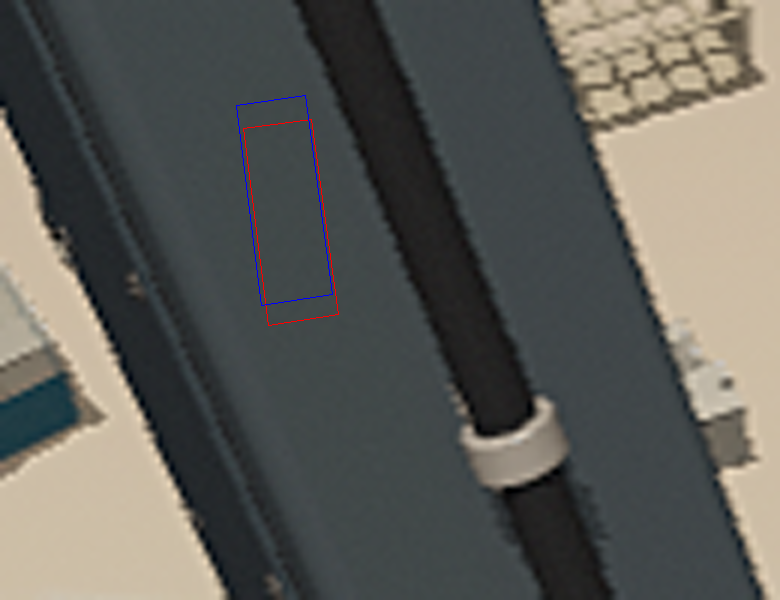

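The side view is blocked by the forearm; only the prediction shows. Trying the top camera.

```bash
python3 - <<'E'
from plan import *
s=robot.get_state(); R=np.array(s["eef_rot"]); tp=np.array(s["tool_pos"])
c=robot.read_camera("top"); im=np.ascontiguousarray(c["pixels"][:,:,::-1]); u0,v0,k=205,145,7
big=cv2.resize(im[v0:v0+80,u0:u0+110],None,fx=k,fy=k,interpolation=cv2.INTER_CUBIC)
P=lambda x,y,z:tp+R@np.array([x,y,3.5-z])/1000
for z,col in((0,(0,0,255)),(26,(255,0,0))):
    q=np.array([P(a,b,z) for a,b in((-50,-16),(50,-16),(50,16),(-50,16))])
    cv2.polylines(big,[(((proj(c,q)-[u0,v0])+.5)*k).astype(np.int32)],True,col,1)
cv2.imwrite("pics/t3.png",big)
E
```

```text
(no output)
```

View pics/t3.png

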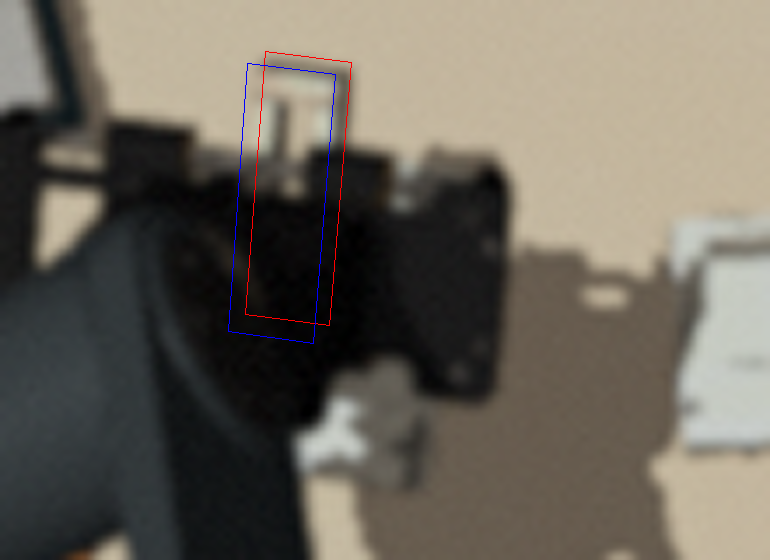

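```bash
python3 - <<'E'
from plan import *
s=robot.get_state(); R=np.array(s["eef_rot"]); tp=np.array(s["tool_pos"])
c=robot.read_camera("top"); g=cv2.cvtColor(c["pixels"],cv2.COLOR_RGB2GRAY).astype(np.float32)
sg=-1 # +x holder = -tool x
P=lambda x,y,z:tp+R@np.array([sg*x,y,3.5-z])/1000
for z in(26,0):
  for t in range(30,66,2):
    uv=proj(c,np.array([P(t,b,z) for b in np.linspace(-11,11,12)])).astype(np.float32)
    print(z,t,cv2.remap(g,uv[:,0].copy(),uv[:,1].copy(),cv2.INTER_LINEAR).mean().round(1),end=" | ")
  print()
  for b in range(-26,27,2):
    uv=proj(c,np.array([P(t,b,z) for t in np.linspace(32,44,7)])).astype(np.float32)
    print(b,cv2.remap(g,uv[:,0].copy(),uv[:,1].copy(),cv2.INTER_LINEAR).mean().round(1),end=" | ")
  print()
E
```

```text
26 30 160.1 | 26 32 160.5 | 26 34 158.7 | 26 36 155.7 | 26 38 157.2 | 26 40 165.7 | 26 42 176.8 | 26 44 181.4 | 26 46 172.2 | 26 48 151.6 | 26 50 134.7 | 26 52 141.3 | 26 54 161.3 | 26 56 177.5 | 26 58 183.6 | 26 60 184.1 | 26 62 183.8 | 26 64 184.0 | 
-26 177.6 | -24 159.4 | -22 125.9 | -20 104.4 | -18 111.0 | -16 144.9 | -14 170.8 | -12 179.3 | -10 178.6 | -8 175.8 | -6 175.6 | -4 175.5 | -2 163.7 | 0 147.4 | 2 137.1 | 4 143.0 | 6 160.5 | 8 170.8 | 10 174.3 | 12 174.6 | 14 176.5 | 16 180.1 | 18 182.9 | 20 184.1 | 22 184.5 | 24 183.7 | 26 183.8 | 
0 30 153.4 | 0 32 153.1 | 0 34 159.9 | 0 36 170.7 | 0 38 178.4 | 0 40 174.8 | 0 42 156.1 | 0 44 135.2 | 0 46 130.9 | 0 48 149.3 | 0 50 169.8 | 0 52 181.2 | 0 54 184.2 | 0 56 184.5 | 0 58 184.1 | 0 60 184.0 | 0 62 184.0 | 0 64 183.9 | 
-26 184.1 | -24 184.8 | -22 181.8 | -20 170.3 | -18 146.2 | -16 112.6 | -14 102.3 | -12 117.7 | -10 145.3 | -8 163.3 | -6 168.4 | -4 168.4 | -2 168.0 | 0 167.9 | 2 168.2 | 4 164.6 | 6 160.6 | 8 158.3 | 10 158.7 | 12 161.4 | 14 162.6 | 16 163.6 | 18 167.0 | 20 173.4 | 22 179.3 | 24 182.9 | 26 184.1 |
```

```bash
python3 - <<'E'
from plan import *
go(-7,18,20,-1.5)
E
```

```text
shift [ 42.49  -5.61 126.9 ] rotvec [-0. -0. -0.] t 11.95 F [ 0.16 -0.17 -3.42] open 31.8 j [ 18.48  30.77  93.25 -13.38  38.52 -55.82]
```

```bash
python3 -m pendant '[[-1,[14,-1.9,10],[0,0,0]],[-1,[14,-1.9,15],[0,0,0]],[-1,[14.5,-1.8,20],[0,0,0]],[-1,[0,0,25],[0,0,0]],[-1,[0,0,25],[0,0,0]],[-1,[0,0,20],[0,0,0]],[-1,[0,0,12],[0,0,0]],[-1,[0,0,0],[0,0,0]],[-1,[0,0,0],[0,0,0]]]'
python3 - <<'E'
from plan import *
go(-7,18,20,-1.5)
go(-45,2.5,20,-1.5)
E
```

```text
t: 12.85
tool_pos: [0.6044, 0.2657, 0.0454]
eef_rot: [[-0.933, 0.112, 0.341], [0.106, 0.994, -0.038], [-0.343, 0.0, -0.939]]
force: [0.4, -0.3, -3.1]
opening: 0.0315
gripper_force: 40.0
shift [ 0.57 -0.26  0.35] rotvec [-0.  0. -0.] t 12.85 F [ 0.42 -0.32 -3.11] open 31.5 j [ 17.83  42.67  97.61 -21.42  22.72 -47.15]
shift [41.58 -0.3   1.87] rotvec [-0.  0. -0.] t 12.85 F [ 0.42 -0.32 -3.11] open 31.5 j [ 17.83  42.67  97.61 -21.42  22.72 -47.15]
```

```bash
python3 -m pendant '[[-1,[6,0,0.3],[0,0,0]],[-1,[6,0,0.3],[0,0,0]],[-1,[6,0,0.3],[0,0,0]],[-1,[6,0,0.3],[0,0,0]],[-1,[4,0,0.2],[0,0,0]],[-1,[2,0,0],[0,0,0]],[-1,[0,0,0],[0,0,0]]]'
python3 -m pendant '[[-1,[3,0,0.1],[0,0,0]],[-1,[3,0,0.1],[0,0,0]],[-1,[2,0,0],[0,0,0]],[-1,[0,0,0],[0,0,0]],[-1,[0,0,0],[0,0,0]]]'
python3 - <<'E'
from plan import *
go(-45,2.5,20,-1.5)
E
```

```text
t: 13.55
tool_pos: [0.5757, 0.2691, 0.0334]
eef_rot: [[-0.934, 0.111, 0.34], [0.104, 0.994, -0.038], [-0.343, -0.0, -0.94]]
force: [1.0, -1.1, -3.6]
opening: 0.0313
gripper_force: 40.0
t: 14.05
tool_pos: [0.5688, 0.2699, 0.0306]
eef_rot: [[-0.933, 0.111, 0.341], [0.105, 0.994, -0.038], [-0.343, 0.0, -0.939]]
force: [0.7, 0.3, -3.3]
opening: 0.0317
gripper_force: 40.0
shift [ 2.82 -0.4   0.27] rotvec [ 0.  0. -0.] t 14.05 F [ 0.68  0.32 -3.34] open 31.7 j [ 19.42  43.02 102.06 -27.7   18.74 -39.12]
```

```bash
python3 - <<'E'
from plan import *
go(-44,2.5,20,-1.5)
def pose(bx,bz,th,off=-1.5,h=3.5):
    t=np.radians(th); u=np.array([np.cos(t),np.sin(t)]); n=np.array([-u[1],u[0]])
    return np.array([bx,bz])+(50-off)*u+h*n,u,n
ths=[20,17,14,11,8,5,2.5,0]; bx=np.interp(ths,[0,5,11,20],[-50,-49,-48,-44]); bz=np.interp(ths,[0,20],[1,2.5])
for i in range(7):
    a,u,n=pose(bx[i],bz[i],ths[i]); b,_,_=pose(bx[i+1],bz[i+1],ths[i+1]); d=b-a
    print(ths[i+1],"x",round(-d@u,2),"z",round(-d@n,2),"roty",round(np.radians(ths[i]-ths[i+1]),3))
E
```

```text
shift [ 1.88 -0.4   0.62] rotvec [ 0.  0. -0.] t 14.05 F [ 0.68  0.32 -3.34] open 31.7 j [ 19.42  43.02 102.06 -27.7   18.74 -39.12]
17 x 1.22 z 2.46 roty 0.052
14 x 1.23 z 2.53 roty 0.052
11 x 1.24 z 2.6 roty 0.052
8 x 0.42 z 2.83 roty 0.052
5 x 0.41 z 2.85 roty 0.052
2.5 x 0.41 z 2.39 roty 0.044
0 x 0.4 z 2.42 roty 0.044
```

```bash
python3 -m pendant '[[-1,[1.9,-0.4,0.6],[0,0,0]],[-1,[1.2,0,2.5],[0,0.052,0]],[-1,[1.2,0,2.5],[0,0.052,0]],[-1,[1.2,0,2.6],[0,0.052,0]],[-1,[0,0,0],[0,0,0]],[-1,[0,0,0],[0,0,0]]]'
python3 - <<'E'
from plan import *
go(-48,1.8,11,-1.5)
E
```

```text
t: 14.65
tool_pos: [0.566, 0.2695, 0.021]
eef_rot: [[-0.975, 0.112, 0.192], [0.11, 0.994, -0.022], [-0.194, -0.0, -0.981]]
force: [-1.9, -0.1, -2.7]
opening: 0.0316
gripper_force: 40.0
shift [ 0.13  0.31 -0.05] rotvec [-0.  0. -0.] t 14.65 F [-1.92 -0.12 -2.68] open 31.6 j [ 17.49  44.04  96.94  -9.32  29.12 -58.33]
```

```bash
python3 -m pendant '[[-1,[0.4,0,2.8],[0,0.052,0]],[-1,[0.4,0,2.8],[0,0.052,0]],[-1,[0.4,0,2.4],[0,0.044,0]],[-1,[0,0,0],[0,0,0]],[-1,[0,0,0],[0,0,0]]]'
python3 -m pendant '[[-1,[0.2,0,1.2],[0,0.022,0]],[-1,[0.2,0,1.2],[0,0.022,0]],[-1,[0,0,0],[0,0,0]],[-1,[0,0,0],[0,0,0]]]'
python3 - <<'E'
from plan import *
go(-50,0,0,-1.5); print(robot.get_state()["torque"])
E
```

```text
t: 15.15
tool_pos: [0.5652, 0.2695, 0.0128]
eef_rot: [[-0.993, 0.111, 0.046], [0.111, 0.994, -0.006], [-0.046, -0.001, -0.999]]
force: [-1.0, 1.1, -3.3]
opening: 0.0318
gripper_force: 40.0
t: 15.55
tool_pos: [0.5658, 0.2697, 0.0106]
eef_rot: [[-0.994, 0.112, 0.002], [0.112, 0.994, -0.0], [-0.002, 0.0, -1.0]]
force: [-0.5, 0.6, -3.8]
opening: 0.0315
gripper_force: 40.0
shift [0.3  0.07 1.09] rotvec [ 0.  0. -0.] t 15.55 F [-0.53  0.57 -3.82] open 31.5 j [ 15.31  46.65  89.56  -0.07  43.66 -68.22]
[ 0.07 -0.17  0.03]
```

```bash
python3 -m pendant '[[-1,[0.3,0,0.5],[0,0,0]],[-1,[0,0,0.5],[0,0,0]],[-1,[0,0,0.3],[0,0,0]],[-1,[0,0,0],[0,0,0]],[-1,[0,0,0],[0,0,0]]]'
```

```text
t: 16.05
tool_pos: [0.565, 0.2698, 0.0096]
eef_rot: [[-0.994, 0.111, 0.002], [0.111, 0.994, -0.0], [-0.002, -0.0, -1.0]]
force: [-0.9, 0.4, 0.1]
opening: 0.0319
gripper_force: 40.0
```

The floor is now carrying the weight (wrist force z went from −3.8 to about 0). Release and retreat.

```bash
python3 -m pendant '[[0.3,[0,0,0],[0,0,0]],[0.3,[0,0,0],[0,0,0]],[0.3,[0,0,0],[0,0,0]],[0.3,[0,0,0],[0,0,0]],[0.3,[0,0,0],[0,0,0]],[0.3,[0,0,-5],[0,0,0]],[0.3,[0,0,-15],[0,0,0]],[0.3,[0,0,-30],[0,0,0]],[0.3,[0,0,-40],[0,0,0]],[0.3,[0,0,-40],[0,0,0]],[0.3,[0,0,-20],[0,0,0]],[0.3,[0,0,0],[0,0,0]]]'
python3 -m pendant '[[0.3,[0,-30,-5],[0,0,0]],[0.3,[0,-40,-5],[0,0,0]],[0.3,[0,-40,0],[0,0,0]],[0.3,[0,-40,0],[0,0,0]],[0.3,[0,-40,0],[0,0,0]],[0.3,[0,-40,0],[0,0,0]],[0.3,[0,-30,0],[0,0,0]],[0.3,[0,0,0],[0,0,0]]]'
python3 - <<'E'
from plan import *
ims=[]
for n,(u0,v0) in (("top",(228,160)),("side",(238,195))):
    c=robot.read_camera(n); im=np.ascontiguousarray(c["pixels"][:,:,::-1]); k=7
    big=cv2.resize(im[v0:v0+65,u0:u0+57],None,fx=k,fy=k,interpolation=cv2.INTER_CUBIC); ims.append(big)
    for r in robot.landmark_of(n,"applicator"): print(n,r["confidence"],toworld(c,r["point"])*1000)
cv2.imwrite("pics/f.png",np.hstack(ims)); print(robot.get_state()["t"])
E
```

```text
t: 17.25
tool_pos: [0.5677, 0.2707, 0.1647]
eef_rot: [[-0.994, 0.111, 0.012], [0.111, 0.994, 0.002], [-0.011, 0.004, -1.0]]
force: [0.2, -0.3, -0.5]
opening: 0.0568
gripper_force: 0.0
t: 18.05
tool_pos: [0.5351, 0.0081, 0.1688]
eef_rot: [[-0.993, 0.116, 0.0], [0.116, 0.993, -0.001], [-0.001, -0.001, -1.0]]
force: [1.0, -0.8, 0.6]
opening: 0.057
gripper_force: 0.0
top 0.61 [563.57 271.23   6.17]
side 0.57 [566.77 270.25   6.28]
18.25
```

View pics/f.png

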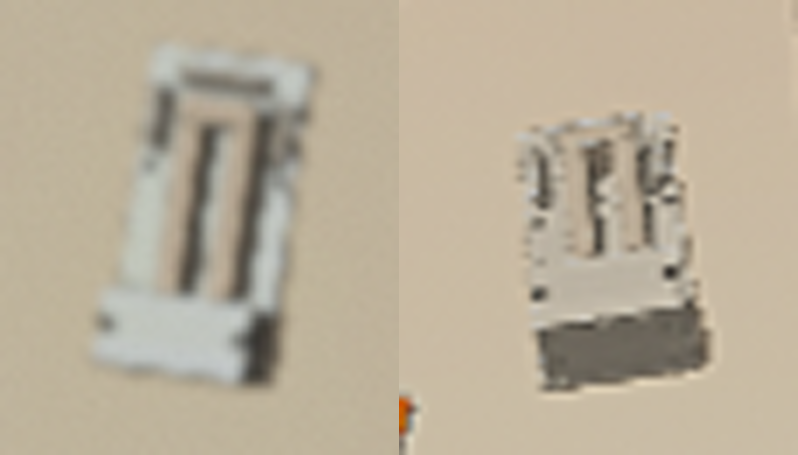

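Both views show the applicator in the long holder. In the top crop, the near end disappears under the bridge at (170,300) and the far end lies between the guides at (215,105). The underside is at z ≈ 6 mm, so it lies flat, and the robot is clear.

```bash
python3 -c "
from bench import robot
print(robot.hand_in())"
```

```text
the job is handed in; nothing more can be done
None
```

The applicator is in the longer holder, one end under the bridge and the other between the guides, lying flat on the floor; it was released and the job handed in at about 18 s, with no verdict returned.

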